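# Stack the stack-nest tubs with a lid on top

### The job

Build one stack on the round cork mat, one piece at a time from the bottom up: the blue tub upright near the middle of the mat, the yellow tub on the blue, the green tub on the yellow, and last the white lid, fully seated and square, on the green tub. The tubs must stack, not nest: give each tub a quarter turn against the one below, so that it stands level on the two white ledges instead of sinking in between them. Leave the tin standing where it is.

Things in the scene. Friction and masses are not known exactly. Their poses are not given: they have to be found in the camera images.
- cork_mat: Round cork pot mat, 190 mm across, 10 mm thick, fixed to the worktop. Origin: centre of its underside. The stack goes on it.
- tub_blue: Blue plastic stack-nest tub, 52 mm high, 80 g. Origin: centre of underside, z up. Square collar, upright walls z = 36 to 52 mm, 66 mm outside (grip across any two sides), 60 mm inside. Below it the body tapers to a foot 52 mm (x) by 34 mm (y). Inside the collar two white ledges run along x, one at each y side, tops at z = 40 mm, 38 mm apart, with 4 mm high stops at their ends (42 mm clear along x).
- tub_yellow: Yellow tub, else identical to the blue one in shape, size and axes. Behaviour of all three: a tub set on another the same way round (or half a turn) sinks between the ledges and nests, origin about 20 mm above the lower one's; turned a quarter turn, its foot lands on the ledges between the stops and its origin stands 40 mm above (side play about 4 mm).
- tub_green: Green tub, else identical to the blue one in shape, size and axes (66 mm square collar, 52 mm high, origin at the centre of its underside, x along the white ledges).
- tub_lid: White square lid, 68 x 68 mm, black knob, 50 g. Origin: centre of underside, z up. Round boss underneath (54 mm across, z = 0 to 5 mm) enters a tub's collar; the plate (z = 5 to 9 mm) rests on the rim; knob 20 mm across, z = 9 to 35 mm (grip it). Seated, its origin is 47 mm above the tub's. Square: sides parallel to the collar's, any way round.
- tin: Round food tin, 75 mm across, 58 mm high, standing loose on the worktop. Origin: centre of its underside. A bystander: leave it where it stands.
Mind the look-alikes: they are no part of the job. There is more than one size of the tub_green; the one meant has the size given above.

How it is judged:
On the way, in this order (a step that is already met when the one before it is completed fails the run):
1. the blue tub stands on the cork mat (horizontal distance between tub_blue and cork_mat below 0.035 m and z of tub_blue in the frame of cork_mat between 0.007 and 0.013 m and angle between tub_blue's own z axis and vertical below 0.08 rad), for 0.2 s.
2. the yellow tub stands on the blue one, a quarter turn against it (horizontal distance between tub_yellow and tub_blue below 0.01 m and z of tub_yellow in the frame of tub_blue between 0.037 and 0.043 m and angle between tub_yellow's own z axis and vertical below 0.08 rad and angle between the x axis of tub_yellow and the y axis of tub_blue, either way round below 0.25 rad), for 0.2 s.
3. the green tub stands on the yellow one, a quarter turn against it (horizontal distance between tub_green and tub_yellow below 0.01 m and z of tub_green in the frame of tub_yellow between 0.037 and 0.043 m and angle between tub_green's own z axis and vertical below 0.08 rad and angle between the x axis of tub_green and the y axis of tub_yellow, either way round below 0.25 rad), for 0.2 s.
4. the lid is seated on the green tub (horizontal distance between tub_lid and tub_green below 0.01 m and z of tub_lid in the frame of tub_green between 0.044 and 0.05 m and angle between tub_lid's own z axis and vertical below 0.08 rad and (angle between the x axis of tub_lid and the x axis of tub_green, either way round below 0.25 rad or angle between the x axis of tub_lid and the y axis of tub_green, either way round below 0.25 rad)), for 0.2 s.
At the end, for the whole second after the job is handed in: Blue upright on the mat within 35 mm of its centre; yellow on blue, green on yellow, each within 10 mm of centre, 40 mm (+-3) up, a quarter turn across (0.25 rad); lid on green within 10 mm, 47 mm (+-3) up, square (0.25 rad); all level within 0.08 rad, released, at rest; tin not moved (all of step 1 and all of step 2 and all of step 3 and all of step 4 and linear speed of each of tub_blue, tub_yellow, tub_green, tub_lid below 0.02 m/s); the robot touches nothing.
It fails at once if the tin is moved by more than 20 mm or tipped (distance of tin from where it was at the start of the episode above 0.02 m or angle between tin's own z axis and vertical above 0.2 rad).
It also fails if it takes over 122 s, if anything falls off the work surface, if the arm or the gripper's body presses on something with over 40 N, if the wrist force passes 120 N, or if a joint passes its speed limit or range.

### The arm

A 6-joint arm with a two-finger parallel gripper is mounted at the origin on a cart in front of the work surface, level with it; the furniture and walls round the work are solid. World frame = base frame: x ahead of the robot, y to its left, z up, the work surface at z = 0. Lengths are in m, angles in rad, forces in N, time in s.
With the tool pointing down it reaches from about 0.425 to 0.95 m from the base axis. Payload 3.5 kg.
Tool frame: the origin (TCP) lies on the centre line of the jaws, within the pads' length; the fingertips stand 14 mm ahead of it and the grasp point (between the pads) lies 5 mm behind it (ctrl.finger_overhang is the distance from the TCP to the fingertips, in m); z points along the fingers, y is the line along which they close (so a half turn about z gives the same grasp; the last joint's range is limited). The gripper opens to 85 mm and grips with 20 to 120 N. Pads are 22 mm wide; open, the fingers measure 114 mm over their backs; the gripper's body (76 mm by 85 mm) begins 54 mm behind the grasp point. The pads swing forward as they close: fully open they stand 13 mm farther back than shut.
Start: joints at [1.056, 0.286, 1.577, -0, 1.279, -0.15], TCP at [0.241, 0.631, 0.245] pointing down, gripper open.
Joint ranges: [-2.77, 2.77], [-0.9, 2.22], [0.21, 2.48], [-1.53, 4.67], [0.24, 2.81], [-2.84, 2.84]. Speed limits (rad/s): [2.79, 2.79, 3.14, 3.14, 3.14, 3.14].

### API

Orientations are given as a unit quaternion [x, y, z, w].
In Python, from plant import ctrl gives the robot as it stands.
- The arm moves only by the tool send_rows, never from a script. Its argument "moves" is text: rows parted by semicolons, each of 7 numbers parted by spaces: the turn, a rotation vector about the tool's x, y, z in units of 360 degrees (1.0 is 360 degrees), then the shift along the tool's x, y, z in units of 20 cm (1.0 is 20 cm), then the gripper's target within -1 to 1 (fully open at 1, half-way at 0, shut at -1). A call has 1 to 12 rows; each row is the pose to reach, as a shift and turn from the pose commanded when the call began, along the tool's axes at that moment, turning the shorter way round; what a row does not reach only later rows make up. A row lasts 1/8 s, in which the tool goes at most 62.5 mm and 10.7 degrees, less where a joint would pass 70% of its speed; a pose out of reach is approached as far as the arm can. A call with a number of a shift or a turn outside -1 to 1 is refused whole. A call with a gripper value outside its range is refused whole. The fingers move at their own pace and stop on an object; "newtons" is the grip in N (left out, the last holds). Time passes only in rows, so rows that repeat a pose let the fingers close. It gives the time, the measured TCP pose, the force, the opening and the grip force at its end, in the units of the state.
- ctrl.get_state(): the state, without advancing time (a new reading comes with each control period).
- ctrl.read_camera(name): name is "side" or "top"; returns a dict with "image" (420x560x3 uint8, red, green, blue), "fovy" (degrees; the focal length in pixels is half the picture's height over the tangent of half this angle, whatever the lens; pixels are square), "cx", "cy" (the principal point, pixels), "extrinsics" (4x4, takes a point from camera to world coordinates). Camera axes: x right, y up, looking along -z (the intrinsics and any distortion apply to the point x, -y, -z); pixel columns grow to the right and rows downward; lengths in m; the calibration is good to about 2 mm. A picture is of the moment at which its call begins. There is no depth.
- ctrl.sign_off(): hands the job in; it is judged then, once.
The state is a dict: "time": time; "qpos": joint angles; "dq": joint speeds; "joint_efforts": joint torques, N m; "eef_pos": TCP position; "tcp_rot": TCP orientation; "contact_force": force on the tool from outside, world axes, zero at the start; "wrist_torque": the same for the moment, N m; "opening": opening from 0.0 (shut) to 1.0 (fully open); "finger_force": force on a finger pad.
Only numpy, scipy, OpenCV 4.12 (cv2) and the standard library are available. Lean on these libraries where they do the work, as an engineer would, in place of code of your own. Each camera call takes 0.05 s, during which the arm holds its last target. There are 200 camera calls.

## Working session

There is one attempt and no reset: what is moved stays moved. The work goes in short steps, Python scripts to look and compute and a tool call to move; the robot and the scene stay as the last step left them, time stands still between calls to the robot, and variables do not carry over. Pictures are saved under pics/ and viewed, at most 14 in all, crops included, and the job is handed in when it is done.

Besides the shell and the picture viewer there is one more tool, called as name(argument=value, ...) on one line, values as JSON. send_rows: Moves the arm, as the interface text tells. Its arguments: {"type":"object","properties":{"moves":{"type":"string"},"newtons":{"type":"number"}},"required":["moves"]}

```bash
mkdir -p pics; ls
python3 - <<'E'
from plant import ctrl
import cv2,numpy as np
print(ctrl.get_state())
for n in("side","top"):
    r=ctrl.read_camera(n); print(n,{k:(v.tolist() if hasattr(v,'tolist') else v) for k,v in r.items() if k!='image'})
    cv2.imwrite(f'pics/{n}0.png',r['image'][:,:,::-1])
E
```

```text
pics
{'time': 0.0, 'qpos': array([ 1.05601724e+00,  2.87187925e-01,  1.57818221e+00, -6.40652730e-07,
        1.27858483e+00, -1.49973440e-01]), 'dq': array([ 1.67440201e-05, -8.20127842e-04,  3.89014787e-04,  2.46262267e-03,
        1.78740859e-04, -6.80765133e-04]), 'joint_efforts': array([-1.29203654e-04, -4.05974507e+01, -2.92625803e+01, -2.10748958e-04,
        5.91524920e-03,  2.36068658e-06]), 'eef_pos': array([0.24046377, 0.63004886, 0.24392947]), 'tcp_rot': array([ 1.81392840e-01,  9.83410007e-01, -1.11660821e-03, -3.85108762e-04]), 'contact_force': array([ 0.53151765, -0.67150341,  0.66613265]), 'wrist_torque': array([-0.00329841, -0.01804964, -0.0231425 ]), 'finger_force': 0.0, 'opening': 0.9953443241029847}
side {'fovy': 52.40363132783175, 'cx': 281.57575614943204, 'cy': 212.46777618057507, 'extrinsics': [[-0.876099976889615, 0.3219250888532224, -0.35890537424349206, 0.2361972388847036], [-0.4820207304086652, -0.6006630391191355, 0.6378557273337447, 0.5179313147318126], [-0.010239431151834065, 0.7318252186164458, 0.6814154411566253, 0.6197773510656188], [0.0, 0.0, 0.0, 1.0]]}
top {'fovy': 53.93873672902798, 'cx': 275.6009346300769, 'cy': 206.05721563643746, 'extrinsics': [[0.021185956442379625, 0.9959293669794467, -0.08761193547423075, 0.46179773889430353], [-0.9995905134741768, 0.02278646327038982, 0.0173084506544899, -0.006690234825538909], [0.01923436045345247, 0.08720936348550165, 0.996004300341319, 0.891503280018951], [0.0, 0.0, 0.0, 1.0]]}
```

View pics/top0.png

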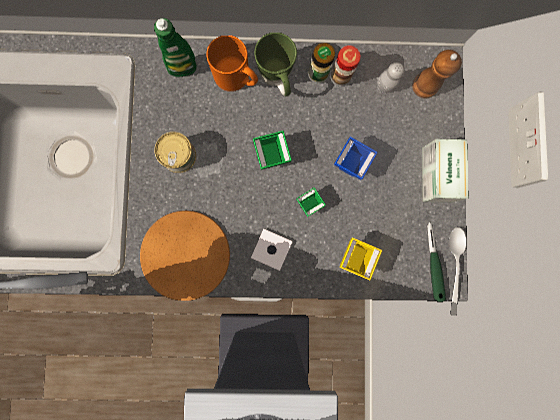

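View pics/side0.png

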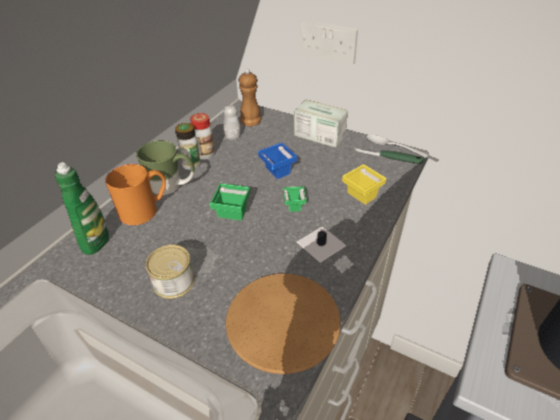

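Candidates (top view): mat (185,255), tin (173,151), blue tub (355,158), yellow tub (361,258), lid (271,249). There are two green tubs, a large one at (271,150) and a small one at (312,202). The 66 mm one should be the large one; I'll check its size. The mugs, bottle and spice jars are bystanders.

```bash
cat > h.py <<'E'
from plant import ctrl
import cv2,numpy as np
from scipy.spatial.transform import Rotation as R
def cam(n):
    r=ctrl.read_camera(n); im=np.ascontiguousarray(r['image'][:,:,::-1]); f=im.shape[0]/2/np.tan(np.radians(r['fovy']/2))
    return im,np.array([[f,0,r['cx']],[0,f,r['cy']],[0,0,1]]),np.array(r['extrinsics'])
def ray(px,K,E,z):
    px=np.atleast_2d(px).astype(float); d=np.c_[(px[:,0]-K[0,2])/K[0,0],-(px[:,1]-K[1,2])/K[0,0],-np.ones(len(px))]@E[:3,:3].T
    return (E[:3,3]+d*((z-E[2,3])/d[:,2])[:,None])[:,:2]
def proj(P,K,E):
    c=(np.atleast_2d(P)-E[:3,3])@E[:3,:3]; return np.c_[K[0,2]+K[0,0]*c[:,0]/-c[:,2],K[1,2]-K[0,0]*c[:,1]/-c[:,2]]
def patch(im,K,E,c,z,half=.06,s=.0004):
    "rectified crop on plane z, x up, y left, s m/px"
    n=int(2*half/s); w=np.array([[c[0]+half,c[1]+half],[c[0]+half,c[1]-half],[c[0]-half,c[1]-half],[c[0]-half,c[1]+half]])
    p=proj(np.c_[w,np.full(4,z)],K,E).astype(np.float32)
    H=cv2.getPerspectiveTransform(p,np.float32([[0,0],[n,0],[n,n],[0,n]]))
    return cv2.warpPerspective(im,H,(n,n),flags=cv2.INTER_CUBIC)
def big(mask):
    c=max(cv2.findContours(mask,cv2.RETR_EXTERNAL,cv2.CHAIN_APPROX_NONE)[0],key=cv2.contourArea); return c[:,0]
E
cat > m.py <<'E'
from h import *
im,K,E=cam('top'); sim,SK,SE=cam('side')
px=dict(blue=(355,158,.052),yellow=(361,258,.052),green=(271,150,.052),small=(312,202,.03),lid=(271,249,.009),tin=(173,151,.058))
rng=dict(blue=(100,130),yellow=(22,34),green=(50,80),small=(50,80))
tiles=[]
for n,(u,v,z) in px.items():
    c=ray((u,v),K,E,z)[0]; p=patch(im,K,E,c,z)
    if n in rng:
        h=cv2.cvtColor(p,cv2.COLOR_BGR2HSV); m=cv2.inRange(h,(rng[n][0],110,40),(rng[n][1],255,255))
        q=big(m); r=cv2.minAreaRect(q)
        w=np.array([c[0]+.06-r[0][1]*.0004,c[1]+.06-r[0][0]*.0004])
        print(n,'ctr',w.round(4),'size mm',np.array(r[1])*.4,'ang img',r[2])
        cv2.polylines(p,[cv2.boxPoints(r).astype(int)],True,(255,0,255),1)
    else: print(n,c.round(4))
    cv2.circle(p,(150,150),2,(0,0,255),-1); cv2.putText(p,n,(4,14),0,.5,(255,255,255),1)
    tiles.append(cv2.resize(p,(266,266)))
cv2.imwrite('pics/tiles.png',np.vstack([np.hstack(tiles[:3]),np.hstack(tiles[3:])]))
h=cv2.cvtColor(im,cv2.COLOR_BGR2HSV); q=big(cv2.inRange(h,(5,100,60),(18,255,255))); 
w=ray(q,K,E,.01).astype(np.float32); print('mat',cv2.minEnclosingCircle(w),cv2.fitEllipse(w))
print(ctrl.finger_overhang)
E
python3 m.py
```

```text
blue ctr [ 0.6386 -0.1838] size mm [67.01170654 71.70058594] ang img 28.979707717895508
yellow ctr [ 0.4334 -0.1953] size mm [69.62208862 68.52017212] ang img 22.35969352722168
green ctr [ 0.653 -0.011] size mm [68.24367676 67.25007324] ang img 73.5707015991211
small ctr [ 0.5486 -0.095 ] size mm [47.03857727 47.26046143] ang img 56.3099365234375
lid [ 0.4475 -0.0142]
tin [0.6431 0.1907]
mat ((0.42938512563705444, 0.1692642867565155), 0.09720452129840851) ((0.4313720166683197, 0.16830874979496002), (0.1876865029335022, 0.18853260576725006), 107.56316375732422)
0.014
```

View pics/tiles.png

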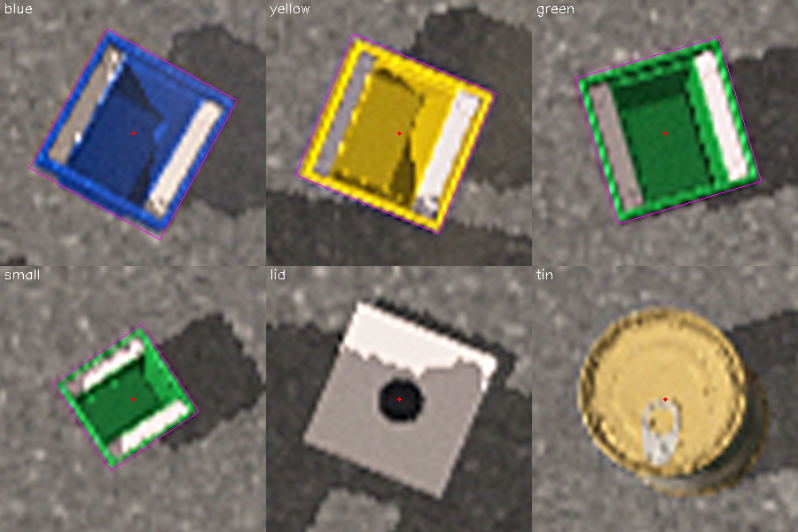

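The 66 mm green tub is the large one at (271,150). The other one measures 47 mm, so it's the look-alike. Starting the travel to blue.

send_rows(moves="0 0 0 -.83 -.77 0 1;0 0 0 -.83 -.77 0 1;0 0 0 -.83 -.77 0 1;0 0 0 -.83 -.77 0 1;0 0 0 -.83 -.77 0 1", newtons=40)

```text
time: 0.82
eef_pos: [0.3419, 0.4256, 0.2453]
tcp_rot: [0.183, 0.983, -0.0, 0.0]
contact_force: [0.2, 0.8, -0.7]
opening: 0.996
finger_force: 0.0
```

send_rows(moves="0 0 0 -.83 -.77 0 1;0 0 0 -.83 -.77 0 1;0 0 0 -.83 -.77 0 1;0 0 0 -.83 -.77 0 1;0 0 0 -.83 -.77 0 1")

```text
time: 1.45
eef_pos: [0.442, 0.2235, 0.2454]
tcp_rot: [0.183, 0.983, 0.0, 0.0]
contact_force: [-0.3, -0.5, 0.2]
opening: 1.001
finger_force: 0.0
```

send_rows(moves="0 0 0 -.83 -.77 0 1;0 0 0 -.83 -.77 0 1;0 0 0 -.83 -.77 0 1;0 0 0 -.83 -.77 0 1;0 0 0 -.83 -.77 0 1")

```text
time: 2.08
eef_pos: [0.5423, 0.0209, 0.2451]
tcp_rot: [0.182, 0.983, 0.0, -0.0]
contact_force: [0.0, -0.8, -0.2]
opening: 0.992
finger_force: 0.0
```

```bash
cat > nav.py <<'E'
import sys,numpy as np
from plant import ctrl
from scipy.spatial.transform import Rotation as R
# nav.py x y z yaw_of_tool_y_deg (mod 180, nearest)
x,y,z,a=map(float,sys.argv[1:5]); s=ctrl.get_state(); Rc=R.from_quat(s['tcp_rot'])
m=Rc.as_matrix(); cur=np.degrees(np.arctan2(m[1,1],m[0,1]))
if len(sys.argv)<6: a=cur+(a-cur+90)%180-90
c,d=np.cos(np.radians(a)),np.sin(np.radians(a))
T=np.array([[-d,c,0],[c,d,0],[0,0,-1]]).T; T=np.c_[np.array([d,-c,0])*-1,[c,d,0],[0,0,-1]]
assert np.linalg.det(T)>0
print('t %.2f pos'%s['time'],s['eef_pos'].round(4),'yaw %.1f'%cur,'q6 %.2f'%s['qpos'][5],'open %.3f'%s['opening'],'F',s['contact_force'].round(1))
print('turn',((Rc.inv()*R.from_matrix(T)).as_rotvec()/2/np.pi).round(4),'shift',(m.T@(np.array([x,y,z])-s['eef_pos'])/.2).round(3))
E
python3 nav.py .640 -.185 .11 61
```

```text
t 2.08 pos [0.5423 0.0209 0.2451] yaw 69.0 q6 -1.35 open 0.992 F [ 0.  -0.8 -0.2]
turn [ 0.0001 -0.0001  0.0222] shift [-0.826 -0.786  0.675]
```

send_rows(moves="0 0 .022 -.826 -.786 .3 1;0 0 .022 -.826 -.786 .3 1;0 0 .022 -.826 -.786 .3 1;0 0 .022 -.826 -.786 .3 1;0 0 .022 -.826 -.786 .675 1;0 0 .022 -.826 -.786 .675 1;0 0 .022 -.826 -.786 .675 1")

```text
time: 2.95
eef_pos: [0.6392, -0.1821, 0.1095]
tcp_rot: [0.248, 0.969, 0.0, -0.001]
contact_force: [-0.1, 0.7, 1.5]
opening: 0.999
finger_force: 0.0
```

```bash
python3 nav.py .640 -.185 .035 61
cat > snap.py <<'E'
from h import *
import sys
im,K,E=cam(sys.argv[1]); x,y,z=map(float,sys.argv[3:6]); u,v=proj([[x,y,z]],K,E)[0].astype(int); h=int(sys.argv[6])
u0,v0=max(u-h,0),max(v-h,0); c=im[v0:v+h,u0:u+h]; k=560/c.shape[0]; cv2.imwrite('pics/'+sys.argv[2],cv2.resize(c,None,fx=k,fy=k,interpolation=cv2.INTER_CUBIC)); print('crop origin',u0,v0,'scale',k)
E
python3 snap.py side b1.png .64 -.185 .05 65
```

```text
t 2.95 pos [ 0.6392 -0.1821  0.1095] yaw 61.3 q6 -1.50 open 0.999 F [-0.1  0.7  1.5]
turn [ 0.     -0.0004  0.0009] shift [-0.012 -0.011  0.372]
crop origin 212 88 scale 4.3076923076923075
```

View pics/b1.png

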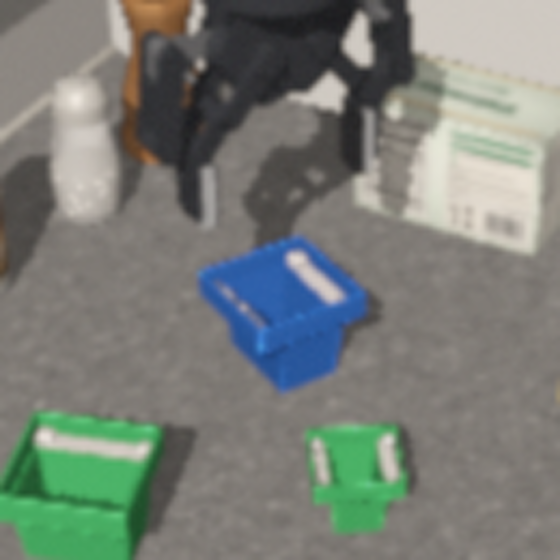

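Blue stands at crop (285,290), with the gripper above it. The side view puts its rim a few mm nearer the camera than the top view does, so I'll cross-check the two cameras.

Run:
```python
from h import *
im,K,E=cam('side')
h=cv2.cvtColor(im,cv2.COLOR_BGR2HSV)
m=cv2.inRange(h,(5,120,60),(18,255,255)); m[:250]=0
w=ray(big(m),K,E,.01).astype(np.float32); print('mat',cv2.fitEllipse(w))
for n,lo,hi,c in (('blue',100,130,(.64,-.185)),('yellow',22,34,(.433,-.195)),('green',50,80,(.653,-.011))):
    p=patch(im,K,E,c,.052); q=big(cv2.inRange(cv2.cvtColor(p,cv2.COLOR_BGR2HSV),(lo,110,40),(hi,255,255)))
    # rim corners furthest from the camera: extreme points along tub diagonals
    w=np.c_[c[0]+.06-q[:,1]*.0004,c[1]+.06-q[:,0]*.0004]
    a=np.radians({'blue':-29,'yellow':-22.4,'green':16.4}[n]); X=np.array([np.cos(a),np.sin(a)]);Y=np.array([-X[1],X[0]])
    d=w-c; print(n,'along x %.4f..%.4f  along y %.4f..%.4f'%(*np.percentile(d@X,[.5,99.5]),*np.percentile(d@Y,[.5,99.5])))
```

```text
mat ((0.4313439130783081, 0.1716393530368805), (0.18569158017635345, 0.18749013543128967), 13.610515594482422)
blue along x -0.0790..0.0354  along y -0.0314..0.0499
yellow along x -0.0604..0.0347  along y -0.0336..0.0608
green along x -0.0417..0.0334  along y -0.0323..0.0667
```

send_rows(moves="0 0 0 -.012 -.012 .2 1;0 0 0 -.012 -.012 .372 1;0 0 0 -.012 -.012 .372 1;0 0 0 -.012 -.012 .372 1;0 0 0 -.012 -.012 .372 -1;0 0 0 -.012 -.012 .372 -1;0 0 0 -.012 -.012 .372 -1;0 0 0 -.012 -.012 .372 -1;0 0 0 -.012 -.012 .372 -1;0 0 0 -.012 -.012 .372 -1", newtons=20)

```text
time: 4.3
eef_pos: [0.6422, -0.1883, 0.039]
tcp_rot: [0.249, 0.969, -0.0, 0.002]
contact_force: [-0.6, 0.5, 6.6]
opening: 0.765
finger_force: 24.0
```

```bash
python3 nav.py .640 -.185 .035 61;python3 -c "
from plant import ctrl;print(ctrl.finger_overhang,ctrl.get_state()['finger_force'])";  python3 snap.py side b2.png .64 -.185 .05 65
```

```text
t 4.30 pos [ 0.6422 -0.1883  0.039 ] yaw 61.2 q6 -1.50 open 0.765 F [-0.6  0.5  6.6]
turn [0.0001 0.0007 0.0005] shift [0.018 0.009 0.02 ]
0.014 23.952351808547974
crop origin 212 88 scale 4.3076923076923075
```

View pics/b2.png

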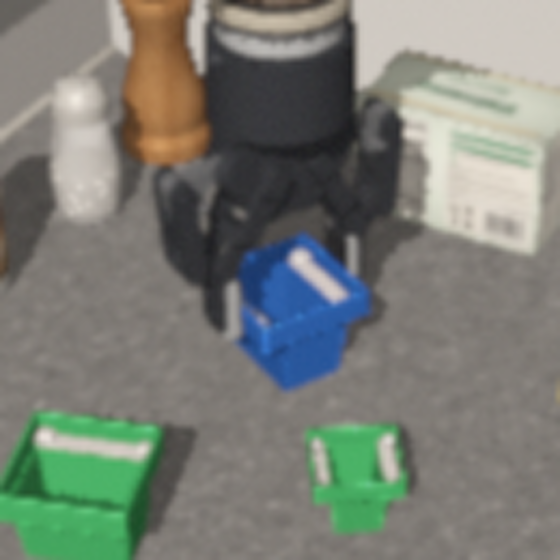

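send_rows(moves="0 0 0 0 0 0 1;0 0 0 0 0 0 1;0 0 0 0 0 0 1;0 0 0 0 0 -.33 1;0 0 0 0 0 -.33 1;0 0 0 0 0 -.33 1")

```text
time: 5.1
eef_pos: [0.6406, -0.1879, 0.1024]
tcp_rot: [0.249, 0.969, -0.0, 0.001]
contact_force: [-0.1, 0.3, -0.9]
opening: 0.998
finger_force: 0.0
```

send_rows(moves="0 0 .25 0 0 0 1;0 0 .25 0 0 0 1;0 0 .25 0 0 0 1;0 0 .25 0 0 0 1;0 0 .25 0 0 0 1;0 0 .25 0 0 0 1;0 0 .25 0 0 0 1;0 0 .25 0 0 0 1;0 0 .25 0 0 0 1;0 0 .25 0 0 0 1;0 0 .25 0 0 0 1")

```text
time: 6.48
eef_pos: [0.6397, -0.1874, 0.1006]
tcp_rot: [0.861, 0.509, -0.001, -0.001]
contact_force: [0.2, 0.2, 0.5]
opening: 1.002
finger_force: 0.0
```

```bash
python3 nav.py .642 -.187 .037 -29
```

```text
t 6.47 pos [ 0.6397 -0.1874  0.1006] yaw -28.8 q6 0.06 open 1.002 F [0.2 0.2 0.5]
turn [-0.0004  0.      0.0007] shift [0.008 0.01  0.318]
```

send_rows(moves="0 0 0 .006 .008 .2 1;0 0 0 .006 .008 .32 1;0 0 0 .006 .008 .32 1;0 0 0 .006 .008 .32 1;0 0 0 .006 .008 .32 -1;0 0 0 .006 .008 .32 -1;0 0 0 .006 .008 .32 -1;0 0 0 .006 .008 .32 -1;0 0 0 .006 .008 .32 -1;0 0 0 .006 .008 .32 -1", newtons=40)

```text
time: 7.72
eef_pos: [0.6436, -0.188, 0.04]
tcp_rot: [0.861, 0.509, 0.001, 0.001]
contact_force: [-0.3, 0.1, 6.4]
opening: 0.765
finger_force: 46.7
```

send_rows(moves="0 0 0 0 0 -.2 -1;0 0 0 0 0 -.5 -1;0 0 0 0 0 -.5 -1;0 0 0 0 0 -.5 -1")

```text
time: 8.22
eef_pos: [0.6418, -0.1872, 0.1374]
tcp_rot: [0.861, 0.509, -0.0, -0.0]
contact_force: [-0.5, 1.2, -1.1]
opening: 0.763
finger_force: 46.1
```

```bash
python3 nav.py .431 .17 .137 -29; python3 snap.py side b3.png .64 -.185 .12 65
```

```text
t 8.22 pos [ 0.6418 -0.1872  0.1374] yaw -28.8 q6 0.07 open 0.763 F [-0.5  1.2 -1.1]
turn [-0.0001  0.      0.0005] shift [ 1.057 -1.785  0.004]
crop origin 212 62 scale 4.3076923076923075
```

View pics/b3.png

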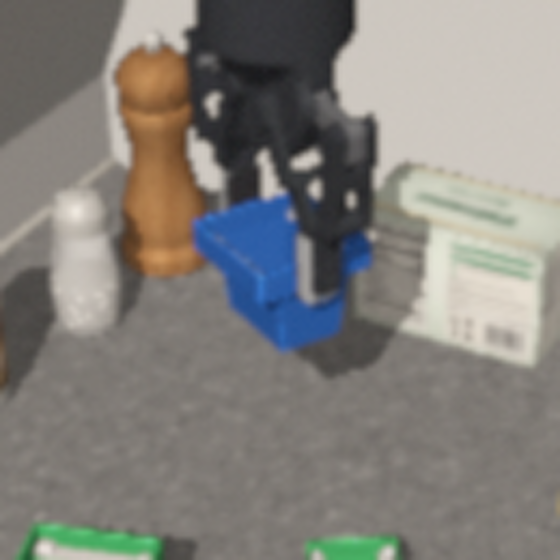

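send_rows(moves="0 0 0 .53 -.89 0 -1;0 0 0 .53 -.89 0 -1;0 0 0 .53 -.89 0 -1;0 0 0 .53 -.89 0 -1;0 0 0 .53 -.89 0 -1")

```text
time: 8.9
eef_pos: [0.5364, -0.0079, 0.1365]
tcp_rot: [0.86, 0.51, -0.001, -0.001]
contact_force: [-0.3, -0.7, -0.7]
opening: 0.761
finger_force: 46.0
```

send_rows(moves="0 0 0 .53 -.89 0 -1;0 0 0 .53 -.89 0 -1;0 0 0 .53 -.89 0 -1;0 0 0 .53 -.89 0 -1;0 0 0 .53 -.89 .38 -1;0 0 0 .53 -.89 .38 -1;0 0 0 .53 -.89 .38 -1")

```text
time: 9.78
eef_pos: [0.4329, 0.169, 0.0612]
tcp_rot: [0.861, 0.508, -0.001, -0.0]
contact_force: [-0.6, -0.2, 0.2]
opening: 0.764
finger_force: 45.9
```

```bash
python3 nav.py .431 .17 .050 -29
```

```text
t 9.78 pos [0.4329 0.169  0.0612] yaw -28.9 q6 0.66 open 0.764 F [-0.6 -0.2  0.2]
turn [-0.0003  0.0003  0.0002] shift [-0.    -0.01   0.056]
```

send_rows(moves="0 0 0 0 -.01 .055 -1;0 0 0 0 -.01 .055 -1;0 0 0 0 -.01 .055 -1")

```text
time: 10.15
eef_pos: [0.4315, 0.1709, 0.0517]
tcp_rot: [0.861, 0.509, 0.001, 0.0]
contact_force: [-0.0, 0.0, -0.5]
opening: 0.765
finger_force: 45.9
```

send_rows(moves="0 0 0 0 0 0 -.2;0 0 0 0 0 0 .4;0 0 0 0 0 0 1;0 0 0 0 0 0 1;0 0 0 0 0 0 1;0 0 0 0 0 -.4 1;0 0 0 0 0 -.6 1;0 0 0 0 0 -.6 1;0 0 0 0 0 -.6 1")

```text
time: 11.28
eef_pos: [0.4305, 0.1708, 0.1705]
tcp_rot: [0.861, 0.509, -0.0, -0.0]
contact_force: [-0.2, -0.4, -0.2]
opening: 1.001
finger_force: 0.0
```

```bash
python3 nav.py .4335 -.196 .16 -22.4; python3 snap.py side b4.png .43 .17 .04 75
```

```text
t 11.28 pos [0.4305 0.1708 0.1705] yaw -28.8 q6 0.66 open 1.001 F [-0.2 -0.4 -0.2]
turn [-0.      0.     -0.0178] shift [-1.6    0.897  0.053]
crop origin 208 232 scale 3.7333333333333334
```

View pics/b4.png

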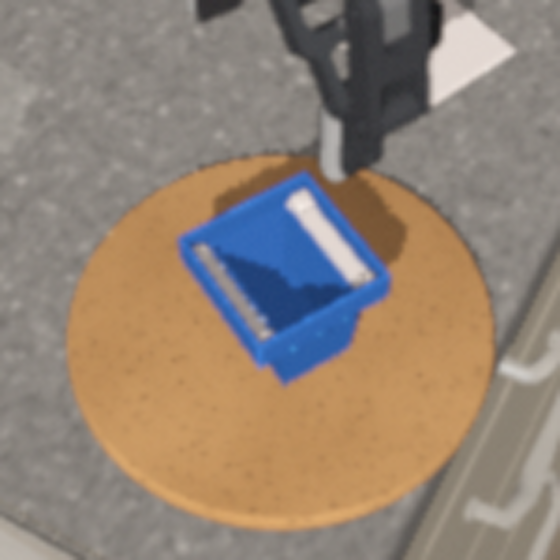

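send_rows(moves="0 0 0 -.8 .45 0 1;0 0 0 -.8 .45 0 1;0 0 0 -.8 .45 0 1;0 0 0 -.8 .45 0 1")

```text
time: 11.82
eef_pos: [0.4315, -0.0158, 0.169]
tcp_rot: [0.863, 0.506, -0.001, -0.001]
contact_force: [-0.7, -0.4, 0.3]
opening: 1.0
finger_force: 0.0
```

send_rows(moves="0 0 -.018 -.8 .45 0 1;0 0 -.018 -.8 .45 0 1;0 0 -.018 -.8 .45 0 1;0 0 -.018 -.8 .45 .3 1;0 0 -.018 -.8 .45 .3 1;0 0 -.018 -.8 .45 .3 1")

```text
time: 12.58
eef_pos: [0.4345, -0.1951, 0.1109]
tcp_rot: [0.83, 0.557, -0.0, -0.001]
contact_force: [-0.2, 0.3, 0.5]
opening: 1.004
finger_force: 0.0
```

```bash
python3 nav.py .434 -.197 .037 -22.4
python3 - <<'E'
from h import *
im,K,E=cam('top'); c=np.array([.431,.17]); z=.062
p=patch(im,K,E,c,z); q=big(cv2.inRange(cv2.cvtColor(p,cv2.COLOR_BGR2HSV),(100,110,40),(130,255,255)))
r=cv2.minAreaRect(q); print('blue',(c+.06-np.array(r[0])[::-1]*.0004).round(4),np.array(r[1])*.4,r[2])
cv2.polylines(p,[cv2.boxPoints(r).astype(int)],True,(255,0,255),1); cv2.imwrite('pics/bm.png',cv2.resize(p,(500,500)))
E
```

```text
t 12.57 pos [ 0.4345 -0.1951  0.1109] yaw -22.2 q6 -0.25 open 1.004 F [-0.2  0.3  0.5]
turn [-0.0002 -0.0001  0.0004] shift [-0.01   0.002  0.369]
blue [0.4291 0.1694] [67.02461548 66.80670166] 28.69490623474121
```

View pics/bm.png

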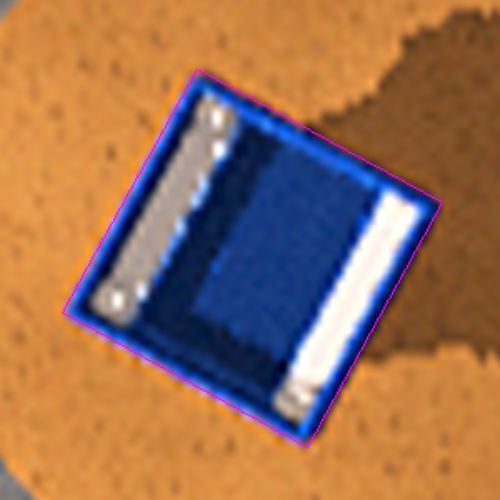

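Blue is upright on the mat, rim 67 x 67 mm, ledges at yaw −29°. The centre agrees with the TCP to 2 mm. Gripping yellow now.

send_rows(moves="0 0 0 -.01 .002 .2 1;0 0 0 -.01 .002 .37 1;0 0 0 -.01 .002 .37 1;0 0 0 -.01 .002 .37 1;0 0 0 -.01 .002 .37 -1;0 0 0 -.01 .002 .37 -1;0 0 0 -.01 .002 .37 -1;0 0 0 -.01 .002 .37 -1;0 0 0 -.01 .002 .37 -1;0 0 0 -.01 .002 .37 -1", newtons=20)

```text
time: 13.88
eef_pos: [0.4355, -0.1992, 0.0391]
tcp_rot: [0.831, 0.557, 0.001, 0.002]
contact_force: [0.2, 1.3, 8.2]
opening: 0.768
finger_force: 23.5
```

send_rows(moves="0 0 0 0 0 0 1;0 0 0 0 0 0 1;0 0 0 0 0 0 1;0 0 0 0 0 -.33 1;0 0 0 0 0 -.33 1;0 0 0 0 0 -.33 1")

```text
time: 14.62
eef_pos: [0.434, -0.1983, 0.1031]
tcp_rot: [0.831, 0.557, 0.0, 0.0]
contact_force: [-0.2, 1.2, -0.2]
opening: 1.004
finger_force: 0.0
```

send_rows(moves="0 0 -.25 0 0 0 1;0 0 -.25 0 0 0 1;0 0 -.25 0 0 0 1;0 0 -.25 0 0 0 1;0 0 -.25 0 0 0 1;0 0 -.25 0 0 0 1;0 0 -.25 0 0 0 1;0 0 -.25 0 0 0 1;0 0 -.25 0 0 0 1;0 0 -.25 0 0 0 1;0 0 -.25 0 0 0 1")

```text
time: 16.0
eef_pos: [0.4334, -0.1978, 0.1019]
tcp_rot: [0.194, 0.981, 0.0, -0.001]
contact_force: [0.2, -0.0, 0.2]
opening: 1.002
finger_force: 0.0
```

```bash
python3 nav.py .434 -.197 .037 67.6
```

```text
t 16.00 pos [ 0.4334 -0.1978  0.1019] yaw 67.6 q6 -1.82 open 1.002 F [ 0.2 -0.   0.2]
turn [ 0.0001 -0.0003 -0.    ] shift [-0.002  0.005  0.324]
```

send_rows(moves="0 0 0 -.008 0 .2 1;0 0 0 -.008 0 .32 1;0 0 0 -.008 0 .32 1;0 0 0 -.008 0 .32 1;0 0 0 -.008 0 .32 -1;0 0 0 -.008 0 .32 -1;0 0 0 -.008 0 .32 -1;0 0 0 -.008 0 .32 -1;0 0 0 -.008 0 .32 -1;0 0 0 -.008 0 .32 -1", newtons=40)

```text
time: 17.25
eef_pos: [0.4366, -0.1996, 0.0405]
tcp_rot: [0.194, 0.981, -0.001, 0.001]
contact_force: [0.2, 0.8, 6.1]
opening: 0.764
finger_force: 46.0
```

send_rows(moves="0 0 0 0 0 -.2 -1;0 0 0 0 0 -.6 -1;0 0 0 0 0 -.6 -1;0 0 0 0 0 -.6 -1")

```text
time: 17.75
eef_pos: [0.4359, -0.1992, 0.1599]
tcp_rot: [0.194, 0.981, -0.001, 0.001]
contact_force: [-0.1, 0.7, -1.6]
opening: 0.763
finger_force: 45.3
```

```bash
python3 nav.py .431 .1707 .157 -28.8 x
```

```text
t 17.75 pos [ 0.4359 -0.1992  0.1599] yaw 67.7 q6 -1.82 open 0.763 F [-0.1  0.7 -1.6]
turn [0.0003 0.0004 0.2679] shift [0.726 1.702 0.011]
```

send_rows(moves="0 0 0 .363 .851 0 -1;0 0 0 .363 .851 0 -1;0 0 0 .363 .851 0 -1;0 0 0 .363 .851 0 -1")

```text
time: 18.25
eef_pos: [0.4304, -0.0099, 0.1556]
tcp_rot: [0.191, 0.982, 0.0, -0.003]
contact_force: [-0.1, -0.6, -1.6]
opening: 0.763
finger_force: 45.4
```

send_rows(moves="0 0 .268 .363 .851 0 -1;0 0 .268 .363 .851 0 -1;0 0 .268 .363 .851 0 -1;0 0 .268 .363 .851 0 -1;0 0 .268 .363 .851 0 -1;0 0 .268 .363 .851 0 -1;0 0 .268 .363 .851 0 -1;0 0 .268 .363 .851 0 -1;0 0 .268 .363 .851 0 -1;0 0 .268 .363 .851 0 -1;0 0 .268 .363 .851 0 -1;0 0 .268 .363 .851 0 -1")

```text
time: 19.75
eef_pos: [0.4301, 0.1706, 0.1577]
tcp_rot: [0.861, 0.509, -0.001, -0.0]
contact_force: [0.3, -0.4, -1.6]
opening: 0.763
finger_force: 45.4
```

```bash
python3 nav.py .431 .1707 .11 -28.8; python3 snap.py top y1.png .431 .17 .09 60
```

```text
t 19.75 pos [0.4301 0.1706 0.1577] yaw -28.8 q6 0.66 open 0.763 F [ 0.3 -0.4 -1.6]
turn [-0.0003  0.0003  0.    ] shift [0.003 0.004 0.238]
crop origin 115 196 scale 4.666666666666667
```

View pics/y1.png

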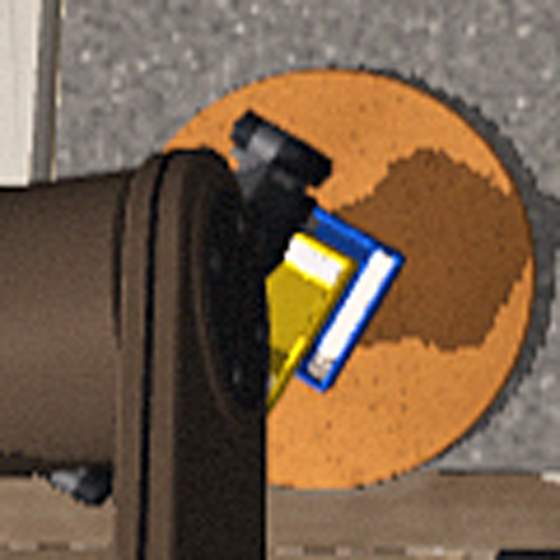

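Yellow is crosswise over blue: its ledge at crop (320,260) is perpendicular to blue's at (350,320). Lowering.

send_rows(moves="0 0 0 .003 .004 .15 -1;0 0 0 .003 .004 .29 -1;0 0 0 .003 .004 .29 -1;0 0 0 .003 .004 .29 -1")

```text
time: 20.3
eef_pos: [0.4322, 0.1714, 0.1018]
tcp_rot: [0.861, 0.509, 0.001, 0.0]
contact_force: [0.7, -0.5, 0.1]
opening: 0.759
finger_force: 45.3
```

```bash
python3 nav.py .431 .1707 .0905 -28.8
```

```text
t 20.30 pos [0.4322 0.1714 0.1018] yaw -28.8 q6 0.66 open 0.759 F [ 0.7 -0.5  0.1]
turn [ 0.0002 -0.0001 -0.    ] shift [-0.006 -0.004  0.056]
```

send_rows(moves="0 0 0 -.003 -.002 .03 -1;0 0 0 -.003 -.002 .055 -1;0 0 0 -.003 -.002 .06 -1;0 0 0 -.003 -.002 .06 -1")

```text
time: 20.8
eef_pos: [0.4314, 0.1711, 0.0898]
tcp_rot: [0.861, 0.509, 0.0, 0.0]
contact_force: [-1.6, 0.9, 5.5]
opening: 0.763
finger_force: 46.0
```

```bash
python3 nav.py .431 .1707 .0905 -28.8; python3 snap.py side y2.png .431 .17 .07 65
```

```text
t 20.80 pos [0.4314 0.1711 0.0898] yaw -28.8 q6 0.66 open 0.763 F [-1.6  0.9  5.5]
turn [ 0.0001 -0.0001 -0.    ] shift [-0.003 -0.001 -0.003]
crop origin 218 231 scale 4.3076923076923075
```

View pics/y2.png

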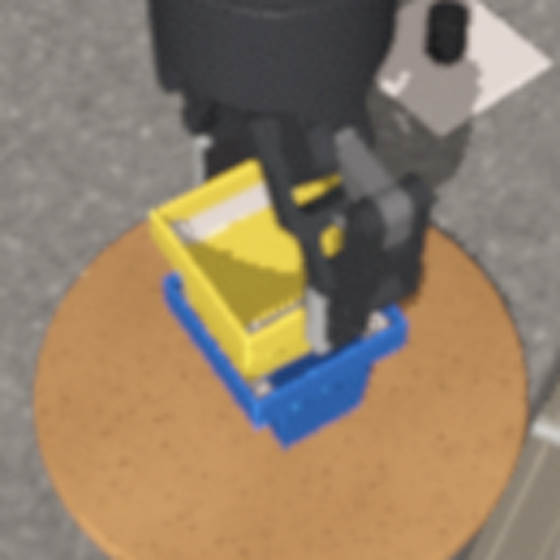

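send_rows(moves="0 0 0 0 0 -.005 -.2;0 0 0 0 0 -.005 .4;0 0 0 0 0 -.005 1;0 0 0 0 0 -.005 1;0 0 0 0 0 -.005 1;0 0 0 0 0 -.3 1;0 0 0 0 0 -.5 1;0 0 0 0 0 -.5 1;0 0 0 0 0 -.5 1")

```text
time: 21.98
eef_pos: [0.4303, 0.1709, 0.1881]
tcp_rot: [0.861, 0.509, -0.001, -0.0]
contact_force: [-0.6, -0.8, 0.4]
opening: 0.998
finger_force: 0.0
```

```bash
python3 nav.py .654 -.011 .15 16.4
```

```text
t 21.98 pos [0.4303 0.1709 0.1881] yaw -28.8 q6 0.66 open 0.998 F [-0.6 -0.8  0.4]
turn [-2.000e-04  1.000e-04 -1.256e-01] shift [-0.257  1.418  0.189]
```

send_rows(moves="0 0 0 -.13 .71 0 1;0 0 0 -.13 .71 0 1;0 0 0 -.13 .71 0 1;0 0 0 -.13 .71 0 1")

```text
time: 22.48
eef_pos: [0.5422, 0.0792, 0.1869]
tcp_rot: [0.861, 0.508, -0.002, -0.001]
contact_force: [0.1, 0.8, -0.5]
opening: 1.003
finger_force: 0.0
```

send_rows(moves="0 0 .125 -.13 .71 .1 1;0 0 .125 -.13 .71 .1 1;0 0 .125 -.13 .71 .1 1;0 0 .125 -.13 .71 .38 1;0 0 .125 -.13 .71 .38 1;0 0 .125 -.13 .71 .38 1;0 0 .125 -.13 .71 .38 1")

```text
time: 23.35
eef_pos: [0.6558, -0.0109, 0.1159]
tcp_rot: [0.99, 0.142, 0.002, 0.001]
contact_force: [-0.3, 0.0, -0.7]
opening: 0.997
finger_force: 0.0
```

```bash
python3 nav.py .654 -.0115 .037 -73.6
python3 - <<'E'
from h import *
im,K,E=cam('top'); z=.102; c=np.array([.431,.1707])
p=patch(im,K,E,c,z); q=big(cv2.inRange(cv2.cvtColor(p,cv2.COLOR_BGR2HSV),(22,110,40),(34,255,255)))
r=cv2.minAreaRect(q); print('yellow',(c+.06-np.array(r[0])[::-1]*.0004).round(4),np.array(r[1])*.4,r[2])
cv2.polylines(p,[cv2.boxPoints(r).astype(int)],True,(255,0,255),1); cv2.imwrite('pics/ym.png',cv2.resize(p,(500,500)))
E
```

```text
t 23.35 pos [ 0.6558 -0.0109  0.1159] yaw -73.7 q6 1.11 open 0.997 F [-0.3  0.  -0.7]
turn [ 0.0003 -0.0006 -0.0002] shift [-0.011 -0.     0.394]
yellow [0.4366 0.1847] [39.44508972 67.81236572] 27.5972957611084
```

View pics/ym.png

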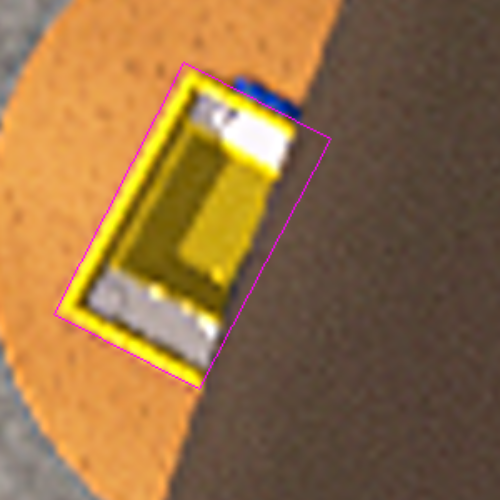

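Yellow stands crosswise on blue at full height (collar 67.8 mm at z = 0.102) and is centred. Now green.

send_rows(moves="0 0 0 -.01 0 .2 1;0 0 0 -.01 0 .394 1;0 0 0 -.01 0 .394 1;0 0 0 -.01 0 .394 1;0 0 0 -.01 0 .394 -1;0 0 0 -.01 0 .394 -1;0 0 0 -.01 0 .394 -1;0 0 0 -.01 0 .394 -1;0 0 0 -.01 0 .394 -1;0 0 0 -.01 0 .394 -1", newtons=20)

```text
time: 24.65
eef_pos: [0.6546, -0.0123, 0.037]
tcp_rot: [0.99, 0.141, 0.002, 0.001]
contact_force: [0.1, 0.2, 5.7]
opening: 0.768
finger_force: 23.9
```

send_rows(moves="0 0 0 0 0 0 1;0 0 0 0 0 0 1;0 0 0 0 0 0 1;0 0 0 0 0 -.33 1;0 0 0 0 0 -.33 1;0 0 0 0 0 -.33 1")

```text
time: 25.4
eef_pos: [0.6529, -0.0121, 0.1006]
tcp_rot: [0.99, 0.141, 0.0, 0.0]
contact_force: [0.2, 0.7, -0.4]
opening: 1.002
finger_force: 0.0
```

send_rows(moves="0 0 -.25 0 0 0 1;0 0 -.25 0 0 0 1;0 0 -.25 0 0 0 1;0 0 -.25 0 0 0 1;0 0 -.25 0 0 0 1;0 0 -.25 0 0 0 1;0 0 -.25 0 0 0 1;0 0 -.25 0 0 0 1;0 0 -.25 0 0 0 1;0 0 -.25 0 0 0 1;0 0 -.25 0 0 0 1")

```text
time: 26.78
eef_pos: [0.652, -0.012, 0.0988]
tcp_rot: [0.601, 0.799, -0.001, -0.001]
contact_force: [0.1, -0.5, -0.4]
opening: 0.996
finger_force: 0.0
```

```bash
python3 nav.py .654 -.0115 .037 16.4
```

```text
t 26.77 pos [ 0.652  -0.012   0.0988] yaw 16.1 q6 -0.45 open 0.996 F [ 0.1 -0.5 -0.4]
turn [-0.0003 -0.0002 -0.0008] shift [-0.001  0.011  0.309]
```

send_rows(moves="0 0 0 -.004 .01 .2 1;0 0 0 -.004 .01 .3 1;0 0 0 -.004 .01 .3 1;0 0 0 -.004 .01 .3 1;0 0 0 -.004 .01 .3 -1;0 0 0 -.004 .01 .3 -1;0 0 0 -.004 .01 .3 -1;0 0 0 -.004 .01 .3 -1;0 0 0 -.004 .01 .3 -1;0 0 0 -.004 .01 .3 -1", newtons=40)

```text
time: 28.02
eef_pos: [0.6562, -0.0125, 0.042]
tcp_rot: [0.601, 0.8, 0.001, 0.001]
contact_force: [-0.4, 0.1, 5.2]
opening: 0.762
finger_force: 46.9
```

send_rows(moves="0 0 0 0 0 -.2 -1;0 0 0 0 0 -.5 -1;0 0 0 0 0 -.85 -1;0 0 0 0 0 -.85 -1;0 0 0 0 0 -.85 -1")

```text
time: 28.65
eef_pos: [0.6545, -0.0122, 0.2099]
tcp_rot: [0.601, 0.8, -0.0, -0.0]
contact_force: [-0.9, -0.1, -1.4]
opening: 0.765
finger_force: 46.2
```

```bash
python3 nav.py .4312 .171 .205 -28.8
```

```text
t 28.65 pos [ 0.6545 -0.0122  0.2099] yaw 16.2 q6 -0.46 open 0.765 F [-0.9 -0.1 -1.4]
turn [-0.     -0.      0.1249] shift [ 1.191 -0.817  0.025]
```

send_rows(moves="0 0 0 .6 -.41 0 -1;0 0 0 .6 -.41 0 -1;0 0 0 .6 -.41 0 -1;0 0 0 .6 -.41 0 -1")

```text
time: 29.15
eef_pos: [0.541, 0.0808, 0.2079]
tcp_rot: [0.6, 0.8, -0.001, -0.001]
contact_force: [0.6, -0.7, 0.2]
opening: 0.758
finger_force: 46.1
```

send_rows(moves="0 0 .125 .59 -.407 0 -1;0 0 .125 .59 -.407 0 -1;0 0 .125 .59 -.407 0 -1;0 0 .125 .59 -.407 0 -1;0 0 .125 .59 -.407 0 -1;0 0 .125 .59 -.407 0 -1;0 0 .125 .59 -.407 0 -1")

```text
time: 30.02
eef_pos: [0.4321, 0.1703, 0.2099]
tcp_rot: [0.861, 0.509, -0.0, -0.0]
contact_force: [-0.6, 0.5, -0.2]
opening: 0.762
finger_force: 46.1
```

```bash
python3 nav.py .4312 .171 .142 -28.8
```

```text
t 30.02 pos [0.4321 0.1703 0.2099] yaw -28.8 q6 0.66 open 0.762 F [-0.6  0.5 -0.2]
turn [-0.  0.  0.] shift [ 0.001 -0.005  0.34 ]
```

send_rows(moves="0 0 0 .001 -.004 .2 -1;0 0 0 .001 -.004 .34 -1;0 0 0 .001 -.004 .34 -1;0 0 0 .001 -.004 .34 -1")

```text
time: 30.52
eef_pos: [0.4319, 0.1714, 0.1433]
tcp_rot: [0.861, 0.509, 0.001, 0.0]
contact_force: [0.5, -0.1, -1.0]
opening: 0.762
finger_force: 46.1
```

```bash
python3 nav.py .4312 .171 .131 -28.8
```

```text
t 30.52 pos [0.4319 0.1714 0.1433] yaw -28.8 q6 0.66 open 0.762 F [ 0.5 -0.1 -1. ]
turn [ 0.0002 -0.0002 -0.    ] shift [-0.003 -0.002  0.061]
```

send_rows(moves="0 0 0 -.002 -.001 .03 -1;0 0 0 -.002 -.001 .055 -1;0 0 0 -.002 -.001 .061 -1;0 0 0 -.002 -.001 .061 -1")

```text
time: 31.02
eef_pos: [0.4313, 0.1712, 0.1313]
tcp_rot: [0.861, 0.509, 0.001, 0.0]
contact_force: [-1.1, 0.1, 5.4]
opening: 0.76
finger_force: 46.8
```

```bash
python3 nav.py .4312 .171 .131 -28.8; python3 snap.py side g1.png .431 .17 .1 75
```

```text
t 31.02 pos [0.4313 0.1712 0.1313] yaw -28.8 q6 0.66 open 0.760 F [-1.1  0.1  5.4]
turn [ 0.0002 -0.0001 -0.    ] shift [-0.001  0.     0.001]
crop origin 208 209 scale 3.7333333333333334
```

View pics/g1.png

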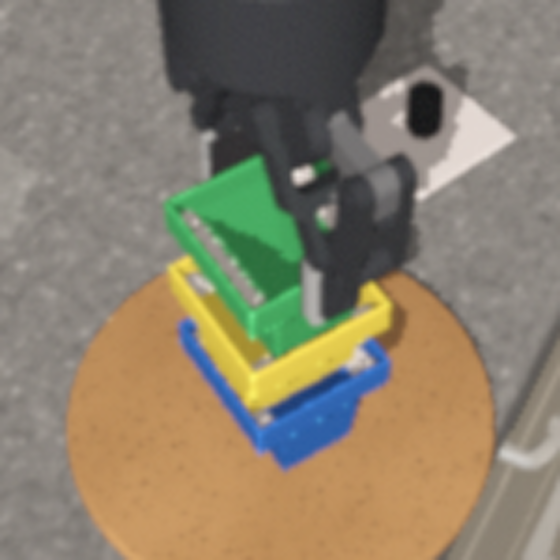

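send_rows(moves="0 0 0 0 0 -.005 -.2;0 0 0 0 0 -.005 .4;0 0 0 0 0 -.005 1;0 0 0 0 0 -.005 1;0 0 0 0 0 -.005 1;0 0 0 0 0 -.3 1;0 0 0 0 0 -.45 1;0 0 0 0 0 -.45 1;0 0 0 0 0 -.45 1")

```text
time: 32.2
eef_pos: [0.4299, 0.171, 0.2187]
tcp_rot: [0.861, 0.509, -0.001, -0.0]
contact_force: [-0.0, -0.2, -0.4]
opening: 0.999
finger_force: 0.0
```

```bash
python3 - <<'E'
from h import *
for n in('top','side'):
    im,K,E=cam(n); c=np.array([.4475,-.0142])
    p=patch(im,K,E,c,.009,.05); h=cv2.cvtColor(p,cv2.COLOR_BGR2HSV); m=cv2.inRange(h,(0,0,125),(180,45,255)); m=cv2.morphologyEx(m,cv2.MORPH_OPEN,np.ones((9,9)))
    r=cv2.minAreaRect(cv2.convexHull(big(m))); print(n,'plate',(c+.05-np.array(r[0])[::-1]*.0004).round(4),np.array(r[1])*.4,r[2])
    p=patch(im,K,E,c,.035,.05); k=cv2.inRange(cv2.cvtColor(p,cv2.COLOR_BGR2HSV),(0,0,0),(180,255,50)); Mo=cv2.moments(big(k)); print('  knob',(c+.05-np.array([Mo['m01'],Mo['m10']])/Mo['m00']*.0004).round(4),Mo['m00']/255*.16e-0)
    cv2.imwrite(f'pics/l_{n}.png',p)
E
python3 nav.py .4475 -.0142 .1 -22
```

```text
top plate [ 0.4335 -0.0088] [70.42084961 99.28774414] 21.882335662841797
  knob [ 0.4476 -0.015 ] 0.8727843137254903
side plate [ 0.4309 -0.014 ] [99.59998779 65.99998779] -0.0
  knob [0.4416 0.0014] 0.9129411764705883
t 32.30 pos [0.4296 0.1709 0.2179] yaw -28.8 q6 0.66 open 1.000 F [-0.4 -0.5  0.3]
turn [-0.0005  0.0003 -0.019 ] shift [-0.766  0.526  0.59 ]
```

send_rows(moves="0 0 -.269 -.766 .526 0 1;0 0 -.269 -.766 .526 0 1;0 0 -.269 -.766 .526 0 1;0 0 -.269 -.766 .526 0 1;0 0 -.269 -.766 .526 0 .3;0 0 -.269 -.766 .526 .5 .3;0 0 -.269 -.766 .526 .6 .3;0 0 -.269 -.766 .526 .6 .3;0 0 -.269 -.766 .526 .6 .3;0 0 -.269 -.766 .526 .6 .3;0 0 -.269 -.766 .526 .6 .3;0 0 -.269 -.766 .526 .6 .3")

```text
time: 33.8
eef_pos: [0.4484, -0.0137, 0.0992]
tcp_rot: [0.191, 0.982, 0.0, -0.001]
contact_force: [-0.7, 0.8, -0.2]
opening: 0.646
finger_force: 0.0
```

```bash
python3 nav.py .4485 -.0145 .028 68
```

```text
t 33.80 pos [ 0.4484 -0.0137  0.0992] yaw 67.9 q6 -1.44 open 0.646 F [-0.7  0.8 -0.2]
turn [-0.     -0.0002 -0.0002] shift [-0.002 -0.003  0.356]
```

send_rows(moves="0 0 0 -.002 -.003 .2 .3;0 0 0 -.002 -.003 .35 .3;0 0 0 -.002 -.003 .35 .3;0 0 0 -.002 -.003 .35 -1;0 0 0 -.002 -.003 .35 -1;0 0 0 -.002 -.003 .35 -1;0 0 0 -.002 -.003 .35 -1;0 0 0 -.002 -.003 .35 -1;0 0 0 -.002 -.003 .35 -1", newtons=20)

```text
time: 34.92
eef_pos: [0.4504, -0.0149, 0.0315]
tcp_rot: [0.191, 0.982, -0.0, 0.001]
contact_force: [-0.1, -0.1, 5.9]
opening: 0.224
finger_force: 19.9
```

```bash
python3 nav.py .4485 -.0145 .028 -22
```

```text
t 34.92 pos [ 0.4504 -0.0149  0.0315] yaw 68.0 q6 -1.45 open 0.224 F [-0.1 -0.1  5.9]
turn [-0.0003  0.0004 -0.25  ] shift [ 0.01  -0.002  0.018]
```

send_rows(moves="0 0 0 0 0 0 .2;0 0 0 0 0 0 .2;0 0 .25 0 0 -.005 .2;0 0 .25 0 0 -.005 .2;0 0 .25 0 0 -.005 .2;0 0 .25 0 0 -.005 .2;0 0 .25 0 0 -.005 .2;0 0 .25 0 0 -.005 .2;0 0 .25 0 0 -.005 .2;0 0 .25 0 0 -.005 .2;0 0 .25 0 0 -.005 .2;0 0 .25 0 0 -.005 .2")

```text
time: 36.42
eef_pos: [0.4488, -0.0145, 0.0307]
tcp_rot: [0.829, 0.56, -0.0, -0.0]
contact_force: [0.3, -0.3, -0.7]
opening: 0.597
finger_force: 0.0
```

```bash
python3 nav.py .4504 -.0149 .028 -22
```

```text
t 36.42 pos [ 0.4488 -0.0145  0.0307] yaw -21.9 q6 0.12 open 0.597 F [ 0.3 -0.3 -0.7]
turn [-0.0001  0.      0.0002] shift [0.001 0.008 0.013]
```

send_rows(moves="0 0 0 .001 .006 .012 .2;0 0 0 .001 .006 .012 -1;0 0 0 .001 .006 .012 -1;0 0 0 .001 .006 .012 -1;0 0 0 .001 .006 .012 -1;0 0 0 .001 .006 .012 -1;0 0 0 .001 .006 .012 -1", newtons=40)

```text
time: 37.3
eef_pos: [0.4504, -0.0149, 0.0286]
tcp_rot: [0.829, 0.559, 0.0, 0.0]
contact_force: [-0.3, -0.7, 1.1]
opening: 0.215
finger_force: 39.1
```

send_rows(moves="0 0 0 0 0 -.3 -1;0 0 0 0 0 -.6 -1;0 0 0 0 0 -.95 -1;0 0 0 0 0 -.95 -1;0 0 0 0 0 -.95 -1")

```text
time: 37.92
eef_pos: [0.4501, -0.0148, 0.2185]
tcp_rot: [0.829, 0.559, 0.0, 0.0]
contact_force: [-0.0, 0.5, -1.5]
opening: 0.215
finger_force: 39.3
```

```bash
python3 nav.py .4312 .171 .215 -28.8
python3 - <<'E'
from h import *
im,K,E=cam('top'); c=np.array([.431,.171]); p=patch(im,K,E,c,.142)
q=big(cv2.inRange(cv2.cvtColor(p,cv2.COLOR_BGR2HSV),(50,110,40),(80,255,255)))
r=cv2.minAreaRect(q); print('green',(c+.06-np.array(r[0])[::-1]*.0004).round(4),np.array(r[1])*.4,r[2])
E
```

```text
t 37.92 pos [ 0.4501 -0.0148  0.2185] yaw -22.0 q6 0.12 open 0.215 F [-0.   0.5 -1.5]
turn [ 0.0001 -0.      0.0189] shift [ 0.826 -0.436  0.017]
green [0.4296 0.1709] [67.13539429 66.57261963] 28.686147689819336
```

send_rows(moves="0 0 .019 .826 -.436 0 -1;0 0 .019 .826 -.436 0 -1;0 0 .019 .826 -.436 0 -1;0 0 .019 .826 -.436 0 -1;0 0 .019 .826 -.436 0.1 -1;0 0 .019 .826 -.436 .18 -1;0 0 .019 .826 -.436 .18 -1;0 0 .019 .826 -.436 .18 -1")

```text
time: 38.98
eef_pos: [0.4315, 0.1705, 0.1824]
tcp_rot: [0.861, 0.508, -0.0, -0.0]
contact_force: [-0.1, 0.1, 0.2]
opening: 0.218
finger_force: 39.3
```

```bash
python3 nav.py .4308 .171 .166 -28.8;  python3 snap.py side l1.png .431 .17 .13 75
```

```text
t 38.98 pos [0.4315 0.1705 0.1824] yaw -28.9 q6 0.66 open 0.218 F [-0.1  0.1  0.2]
turn [-0.      0.     -0.0002] shift [ 0.001 -0.004  0.082]
crop origin 207 196 scale 3.7333333333333334
```

View pics/l1.png

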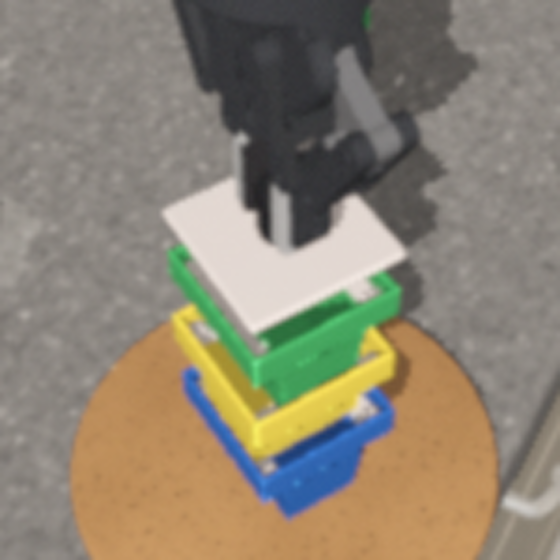

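The lid is square and centred above green. Lowering.

send_rows(moves="0 0 0 .001 -.004 .03 -1;0 0 0 .001 -.004 .055 -1;0 0 0 .001 -.004 .075 -1;0 0 0 .001 -.004 .088 -1;0 0 0 .001 -.004 .088 -1;0 0 0 .001 -.004 .088 -1")

```text
time: 39.78
eef_pos: [0.4307, 0.1716, 0.1649]
tcp_rot: [0.861, 0.509, 0.0, 0.0]
contact_force: [-0.2, 0.7, -0.0]
opening: 0.215
finger_force: 39.3
```

```bash
python3 nav.py .4308 .171 .166 -28.8
```

```text
t 39.77 pos [0.4307 0.1716 0.1649] yaw -28.8 q6 0.66 open 0.215 F [-0.2  0.7 -0. ]
turn [ 0. -0. -0.] shift [-0.002  0.002 -0.005]
```

send_rows(moves="0 0 0 0 0 .008 -1;0 0 0 0 0 .016 -1;0 0 0 0 0 .016 -1")

```text
time: 40.15
eef_pos: [0.432, 0.1721, 0.1649]
tcp_rot: [0.861, 0.509, 0.001, 0.0]
contact_force: [-2.7, 0.7, 12.2]
opening: 0.214
finger_force: 40.6
```

Contact at z = 0.1649 is the seated height. Releasing.

send_rows(moves="0 0 0 0 0 -.014 -.7;0 0 0 0 0 -.014 -.4;0 0 0 0 0 -.014 .2;0 0 0 0 0 -.014 .2;0 0 0 0 0 -.3 .2;0 0 0 0 0 -.6 .2;0 0 0 0 0 -.6 .2")

```text
time: 41.02
eef_pos: [0.4334, 0.1721, 0.288]
tcp_rot: [0.861, 0.509, 0.006, 0.002]
contact_force: [-0.6, 1.4, -0.4]
opening: 0.599
finger_force: 0.0
```

send_rows(moves="0 0 0 -.6 .8 0 1;0 0 0 -.6 .8 0 1;0 0 0 -.6 .8 0 1;0 0 0 -.6 .8 0 1;0 0 0 -.6 .8 0 1")

```text
time: 41.65
eef_pos: [0.5126, -0.011, 0.2804]
tcp_rot: [0.861, 0.508, -0.001, -0.001]
contact_force: [-0.3, 0.0, -0.1]
opening: 1.004
finger_force: 0.0
```

Run:
```python
from h import *
im,K,E=cam('top'); sim,SK,SE=cam('side')
h=cv2.cvtColor(im,cv2.COLOR_BGR2HSV)
a=cv2.resize(patch(im,K,E,(.431,.171),.146,.08,.0004),(420,420)); u,v=proj([[.431,.17,.1]],SK,SE)[0].astype(int)
b=cv2.resize(sim[v-70:v+70,u-62:u+62],(372,420),interpolation=cv2.INTER_CUBIC)
cv2.imwrite('pics/fin.png',np.hstack([a,b]))
print(ctrl.get_state()['eef_pos'])
```

```text
[ 0.51233666 -0.00954669  0.28096598]
```

View pics/fin.png

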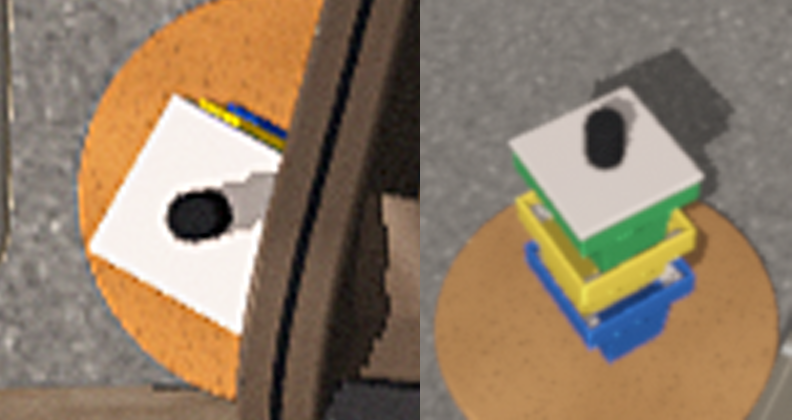

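The full stack stands on the mat with the lid flush and square on green (right half, about (605,160)). The arm is clear, so I'm handing in.

```bash
python3 -c "
from plant import ctrl;print(ctrl.sign_off())"
```

```text
the job is handed in; nothing more can be done
None
```

I built the stack on the cork mat: blue, then yellow, then green, each a quarter turn against the one below, with the lid seated square on top. The tin was not touched, and I handed the job in at about 42 s; the sign-off returned no verdict.

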